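# Circlip onto a gate wheel's axle stub

### The job

Fit the circlip to the gate wheel that has none yet: take the circlip pliers (the ring is already hooked on their tips) by both handles, squeeze them to their stop so that the ring is spread, and slide the ring straight down over the end of that wheel's axle stub until it lies flat against the thrust washer, level with the groove, without ramming it. Finish there holding on: keep the handles squeezed so the ring stays spread around the groove, do not let go or put the pliers down, and leave the other things on the bench where they are.

Things in the scene. Friction and masses are not known exactly. Their poses are not given: they have to be found in the camera images.
- pliers: Circlip pliers lying flat, 195 mm long, about 250 g, dark steel, two black rubber handles; origin on the pivot's axis at the underside (on the bench), x from the pivot to the tips, z up. The tips bend down into pins 55 mm ahead of the pivot; the ring hangs hooked on them and stays on them. Squeezing the handles SPREADS the tips and the ring, a spring opens the handles again
- pliers_grip (a point): point midway between the handles, 72 mm behind the pivot, 8 mm above the underside, half-way up; axes as pliers. Close the fingers across the handles here (along y). Sleeves 9 mm wide, 16 mm high, 50 to 138 mm behind the pivot. Outsides 63 mm apart here at rest (each splayed 0.18 rad), 36 mm and parallel when squeezed to the stop screw, where the spring pushes back with 12 N
- clip_centre (a point): centre of the spread ring's opening, half-way up its thickness; z is the ring's axis. A flat dark steel ring, 3 mm thick, underside level with that of the handles, gap towards the pliers. Fixed in the pliers: 71 mm ahead of the pivot, 143 mm ahead of the grip point. Opening 37 mm across at rest (too small for the 40 mm stub), 43 mm at the stop
- lug_left (a point): centre of the left lug of the ring (on the left pin). The lugs are 19 mm apart at rest and 39 mm at the stop
- lug_right (a point): centre of the right lug of the ring (on the right pin)
- bare_wheel: the gate wheel still without a circlip, fixed to the bench: a steel V-groove wheel, 110 mm in diameter, top face 50 mm above the bench, lying flat on a 130 mm square base plate, with an upright axle stub through its middle. Origin on the stub's axis at bench height, z up
- groove (a point): on the stub's axis, half-way up the circlip groove (36 mm diameter, 5 mm high, 56 to 61 mm above the bench). The 58 mm wide thrust washer's top face, 56 mm above the bench, is the groove's lower edge: a ring lying flat on it has its mid-height 1 mm below this point
- stub_end (a point): centre of the stub's top end face, 76 mm above the bench. The stub is 40 mm in diameter, the top 3 mm chamfered down to 34 mm
- done_wheel: the other gate wheel, the same but already fitted with its circlip (a dark ring with two small lugs around the stub, on its washer), fixed to the bench; origin on its axis at bench height
- bearing: loose ball bearing, 52 mm across, 15 mm high, lying flat; origin at its underside
- spare_washer: loose steel washer, 58 mm across, 4 mm thick; origin at its underside
- bolt: loose hexagon bolt standing on its head, 55 mm high; origin at its underside
- spanner: loose 200 mm spanner; origin at its middle
- magnet_square: loose triangular welding magnet, 95 mm sides, 16 mm high; origin at its right-angled corner
- nut_tin: aluminium tin of nuts, 84 mm across, 65 mm high; origin at its underside
- hammer: hammer, 270 mm; origin at its middle
- wire_brush: wire brush, 220 mm; origin at its middle
There are look-alikes about, which are no part of the job. Several things have the shape of the pliers; the one meant has the colours described above.

How it is judged (in metres and radians):
On the way, in this order (a step that is already met when the one before it is completed fails the run):
1. the pliers are picked up, held by the fingers (height (world z) of each of clip_centre, pliers_grip above 0.03 m and contact force between the fingers and pliers above 3 N), for 0.2 s.
2. the spread ring is over the end of the bare stub (distance between lug_left and lug_right above 0.033 m and horizontal distance between clip_centre and stub_end below 0.008 m and z of clip_centre in the frame of stub_end above 0 m), for 0.1 s.
At the end, for the whole second after the job is handed in: Ring around the bare stub at the groove: centre within 5 mm of the axis, at most 2.5 mm above the washer, tilt under 0.1 rad, lugs over 33 mm apart; handles held still by the fingers (over 5 N) above the bench, pressing under 30 N on the wheel; other things not moved (distance between lug_left and lug_right above 0.033 m and horizontal distance between clip_centre and groove below 0.005 m and z of clip_centre in the frame of groove between -0.004 and 0.0015 m and angle between clip_centre's own z axis and vertical below 0.1 rad and height (world z) of pliers_grip above 0.045 m and contact force between the fingers and pliers above 5 N and contact force between pliers and bare_wheel below 30 N and linear speed of pliers below 0.03 m/s); the arm keeps its last pose, push and grip.
It fails at once if the ring or pliers are rammed onto the wheel (contact force between pliers and bare_wheel above 50 N).
It fails at once if another thing on the bench is moved by more than 3 cm (distance of any of bearing, spare_washer, bolt, spanner, magnet_square, nut_tin, hammer, wire_brush from where it was at the start of the episode above 0.03 m).
It also fails if it takes over 40 s, if anything falls off the work surface, if the arm or the gripper's body presses on something with over 40 N, if the wrist force passes 120 N, or if a joint passes its speed limit or range.

### The arm

A 6-joint arm with a two-finger parallel gripper is mounted at the origin on the work surface. World frame = base frame: x ahead of the robot, y to its left, z up, the work surface at z = 0. Lengths are in m, angles in degrees, forces in N, time in s.
With the tool pointing down it reaches from about 0.375 to 0.75 m from the base axis. Payload 9 kg.
Tool frame: the origin (TCP) lies where the fingers leave the gripper's body, on its centre line; the fingertips stand 73 mm ahead of it and the grasp point (between the pads) lies 54 mm ahead of it (robot.tip_reach is the distance from the TCP to the fingertips, in m); z points along the fingers, y is the direction in which the jaws open and shut (so a half turn about z gives the same grasp; the last joint's range is limited). The gripper opens to 85 mm and grips with 20 to 120 N. Pads are 22 mm wide; open, the fingers measure 114 mm over their backs; the gripper's body (76 mm by 85 mm) begins 54 mm behind the grasp point. The pads swing forward as they close: fully open they stand 13 mm farther back than shut.
Start: joints at [-86.958, 5.964, 5.575, 89.605, 0, 77.527], TCP at [0.161, -0.578, 0.304] pointing down, gripper open.
Joint ranges: [-171.21, 171.21], [-48.23, 106.86], [-62.78, 66.21], [-105.2, 120.99], [-86.42, 89.51], [-180, 180]. Speed limits (degrees/s): [127.2, 127.2, 147.25, 180, 180, 180].

### API

Orientations are given as [roll, pitch, yaw] about the fixed x, y, z axes, in that order (R = Rz(yaw) Ry(pitch) Rx(roll)).
In Python, from plant import robot gives the robot as it stands. Calls block until the motion is done:
- robot.move_pose(position, orientation): joint-space move of the TCP to a pose.
- robot.line_to(position, vel=0.15, rotation=None, guard=None): straight line of the TCP; rotation=None keeps the orientation; vel is the mean speed in m/s. With guard (N) it stops when the force on the tool has changed by that much, and returns True; else False.
- robot.goto_joints(angles): joint-space move.
- robot.set_gripper(opening): finger opening in m; the grip force is fixed at half the most; returns when the fingers have stopped.
- robot.pause(seconds).
- robot.ik(position, orientation): joint angles nearest the present ones, or None.
- robot.observe(): the state.
- robot.grab_frame(name): name is "scene" or "top"; returns the picture (420x560x3 uint8, blue, green, red); there is no depth.
- robot.get_calibration(name): a dict with "vertical_fov" (degrees; the focal length in pixels is half the picture's height over the tangent of half this angle, whatever the lens; pixels are square), "cx", "cy" (the principal point, pixels), "rvec" (rotation vector, rad) and "tvec" (3), from world to camera coordinates, as OpenCV has them. Camera axes: x right, y down, z forward; pixel columns grow to the right and rows downward; lengths in m; the calibration is good to about 2 mm. A picture is of the moment at which its call begins. get_calibration takes no time and is no camera call.
A pose or a line that the arm cannot do raises robot.IKError and nothing moves.
- robot.job_done(): hands the job in, once; it reports no verdict.
The state is a dict: "time": time; "q": joint angles; "qvel": joint speeds; "joint_torque": joint torques, N m; "tool_pos": TCP position; "tcp_rot": TCP orientation; "ft_force": force on the tool from outside, world axes, zero at the start; "torque": the same for the moment, N m; "gripper_width": finger opening in m.
Only numpy, scipy, OpenCV 4.12 (cv2) and the standard library are available. Lean on these libraries where they do the work, as an engineer would, in place of code of your own. Each camera call takes 0.05 s, during which the arm holds its last target. There are 200 camera calls.

## Working session

There is one attempt and no reset: what is moved stays moved. The work goes in short steps, each a Python script; the robot and the scene stay as the last script left them, time stands still between calls to the robot, and variables do not carry over. Pictures are saved under pics/ and viewed, about 8 in all and at most 12, crops included, and the job is handed in when it is done.

```bash
mkdir -p pics; ls
python3 - <<'E'
from plant import robot
import cv2
for n in("top","scene"):
    im=robot.grab_frame(n); cv2.imwrite(f"pics/{n}0.png",im); print(n,robot.get_calibration(n))
print(robot.observe())
E
```

```text
pics
top {'vertical_fov': 49.785791329946186, 'cx': 283.38263340472764, 'cy': 210.88262058168593, 'rvec': array([ 2.17871114, -2.13966899,  0.17378398]), 'tvec': array([-0.01133693,  0.52937397,  1.29839084])}
scene {'vertical_fov': 55.29093134761197, 'cx': 278.55502102826205, 'cy': 214.231583817769, 'rvec': array([ 1.4276823 ,  1.96012257, -1.00387856]), 'tvec': array([ 0.17919905, -0.23219881,  1.38681873])}
{'time': 0.1, 'q': array([-8.69585401e+01,  5.99681595e+00,  5.53004770e+00,  8.96052660e+01,
       -4.26273275e-04,  7.75262003e+01]), 'qvel': array([ 0.075984  , -0.07839182,  0.16104435,  0.02331216,  0.01869534,
        0.0853011 ]), 'joint_torque': array([ 4.12557492e-03, -5.58207178e+01,  5.04720783e+01,  1.29748421e-02,
       -3.32781174e-04,  4.07374486e-06]), 'tool_pos': array([ 0.1604871 , -0.57790402,  0.3031694 ]), 'tcp_rot': array([-1.79929574e+02, -1.51426942e-02,  1.55152506e+01]), 'ft_force': array([ 0.32668265, -0.05841682,  0.50993507]), 'torque': array([0.02184419, 0.01638834, 0.0158471 ]), 'gripper_width': 0.08556777681086648}
```

View pics/top0.png

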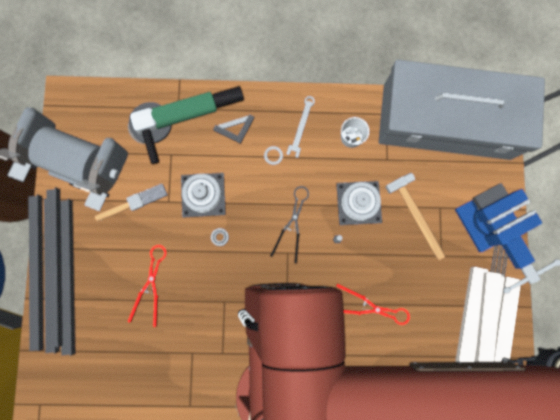

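View pics/scene0.png

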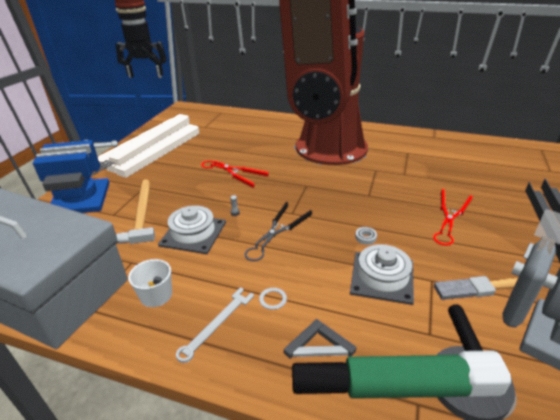

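The black-handled pliers are at top (295,218) and scene (275,232). The two red look-alikes are at top (150,283) and (377,308) and don't match the description. The wheels are at top (203,193) and (361,202). I'll enlarge the wheels and the pliers.

Run:
```python
import cv2,numpy as np
t=cv2.imread("pics/top0.png");s=cv2.imread("pics/scene0.png")
def c(im,x,y,w,h,f): return cv2.resize(im[y:y+h,x:x+w],None,fx=f,fy=f,interpolation=cv2.INTER_CUBIC)
a=np.hstack([c(t,172,165,60,60,4.4),c(t,330,172,60,60,4.4),c(t,265,180,60,60,4.4)])
b=np.hstack([c(s,347,234,75,75,3.52),c(s,155,195,75,75,3.52),c(s,240,195,75,75,3.52)])
cv2.imwrite("pics/crop1.png",np.vstack([a,b[:, :a.shape[1]]]))
```

```text
(no output)
```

View pics/crop1.png

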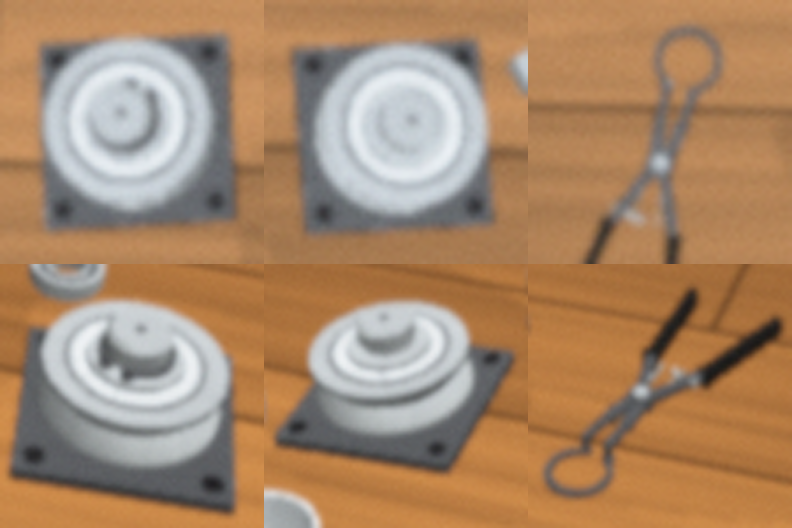

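The left wheel at top (203,193) has a dark ring with two lugs on its washer, so it is the done one. The right wheel at top (363,199), stub dot at scene (189,210), has no ring, so it is the bare one. The dark pliers' pivot is at top (295,217) and the ring at (301,194). Next I'll locate these points.

```bash
cat > h.py <<'E'
from plant import robot
import cv2,numpy as np
def cam(n):
    k=robot.get_calibration(n);R=cv2.Rodrigues(k["rvec"])[0];t=k["tvec"]
    f=210/np.tan(np.radians(k["vertical_fov"]/2))
    return R,t,f,k["cx"],k["cy"]
def ray(n,p):
    R,t,f,cx,cy=cam(n); d=R.T@np.array([(p[0]-cx)/f,(p[1]-cy)/f,1]); return -R.T@t,d/np.linalg.norm(d)
def plane(n,p,z):
    o,d=ray(n,p); return o+d*(z-o[2])/d[2]
def tri(pa,pb,a="top",b="scene"):
    (o1,d1),(o2,d2)=ray(a,pa),ray(b,pb)
    s=np.linalg.lstsq(np.c_[d1,-d2],o2-o1,rcond=None)[0]
    x,y=o1+s[0]*d1,o2+s[1]*d2; return (x+y)/2,np.linalg.norm(x-y)
def proj(n,P):
    R,t,f,cx,cy=cam(n); c=R@np.asarray(P)+t; return np.array([cx+f*c[0]/c[2],cy+f*c[1]/c[2]])
E
python3 - <<'E'
from h import *
np.set_printoptions(precision=4,suppress=True)
print("tip",robot.tip_reach)
print("stub tri",tri((363.4,199),(188.8,210.3)),plane("top",(363.4,199),.076),plane("scene",(188.8,210.3),.076))
t=cv2.imread("pics/top0.png");s=cv2.imread("pics/scene0.png")
for n,im,b in(("top",t,(262,220,310,270)),("scene",s,(255,195,320,245))):
    x0,y0,x1,y1=b; m=(im[y0:y1,x0:x1].max(2)<70).astype(np.uint8)
    k,l,st,c=cv2.connectedComponentsWithStats(m)
    for i in range(1,k):
        if st[i,4]>25:
            pts=np.argwhere(l==i)[:,::-1]+[x0,y0]; w=np.array([plane(n,p,.012)[:2] for p in pts])
            mu=w.mean(0);v=np.linalg.svd(w-mu)[2][0];q=(w-mu)@v
            print(n,"handle",st[i,4],mu,np.degrees(np.arctan2(v[1],v[0])),q.min(),q.max())
print("pivot",plane("top",(295,216.8),.014),plane("scene",(240+(641-528)/3.52,195+(391-264)/3.52),.014))
print("ring",plane("top",(301.4,193.6),.002),plane("scene",(240+(578-528)/3.52,195+(472-264)/3.52),.002))
for nm,p in dict(bolt=(338,239),brg=(219,237),done=(203,193)).items(): print(nm,plane("top",p,.03))
E
```

```text
tip 0.0726
stub tri (array([ 0.5633, -0.2312,  0.0731]), np.float64(0.001546272111586475)) [ 0.5632 -0.2313  0.076 ] [ 0.5667 -0.228   0.076 ]
scene handle 61 [ 0.4268 -0.0405] -3.489852391107888 -0.04474552579969973 0.0399208286784395
scene handle 96 [0.4437 0.0168] -23.551341814803006 -0.04732102715478894 0.0424294383183935
pivot [ 0.5155 -0.0374  0.014 ] [ 0.5112 -0.0352  0.014 ]
ring [ 0.5886 -0.0565  0.002 ] [ 0.5917 -0.0526  0.002 ]
bolt [ 0.4499 -0.1644  0.03  ]
brg [0.4494 0.1857 0.03  ]
done [0.5794 0.2378 0.03  ]
```

Run:
```python
from h import *
np.set_printoptions(precision=4,suppress=True)
Y=165.8; g=np.array([.4475,-.019])
print(robot.ik([*g,.0735],[180,0,Y]),robot.ik([.564,-.088,.15],[180,0,90]))
robot.move_pose([*g,.28],[180,0,Y])
robot.line_to([*g,.19],.15)
for n in("top","scene"): cv2.imwrite(f"pics/{n}1.png",robot.grab_frame(n))
o=robot.observe();print(o["time"],o["q"],o["tool_pos"],o["tcp_rot"],proj("scene",[*g,.008]))
a=cv2.resize(cv2.imread("pics/scene1.png")[130:290,180:380],None,fx=4,fy=4)[:600]
cv2.imwrite("pics/c2.png",a[:600,:800])
```

```text
[-19.2502 -16.2742 -39.6884  66.5859   0.      -5.0502] [-21.9911   2.6162 -13.9822  73.4016   0.      68.0089]
3.2 [-19.2559 -21.1062 -31.033   79.9644  -0.      -5.0503] [ 0.4481 -0.0193  0.1913] [-179.9904    0.1083  165.7944] [286.0352 219.3255]
```

View pics/c2.png

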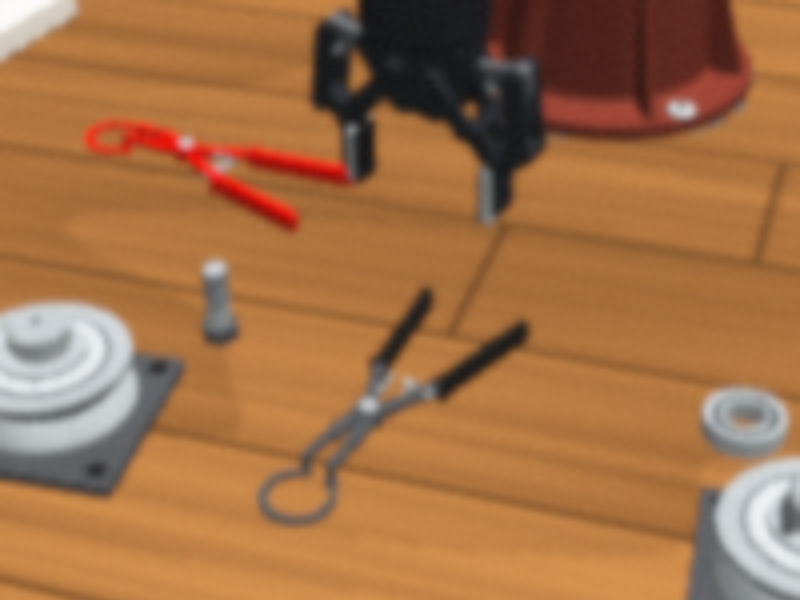

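The crop shows the open gripper above the dark pliers. The mid-handle point a quarter of the way along the sleeves is at crop (426,362), and my projected grip point is at (424,357), so they agree. I'll descend and close in steps.

Run:
```python
from h import *
np.set_printoptions(precision=4,suppress=True)
g=np.array([.4475,-.019])
f0=robot.observe()["ft_force"]
print(robot.line_to([*g,.0735],.1,guard=15), robot.observe()["tool_pos"])
for w in(.07,.06,.052,.044,.038,.034):
    robot.set_gripper(w);o=robot.observe()
    print(w,o["gripper_width"],o["ft_force"]-f0,o["time"])
    if abs((o["ft_force"]-f0)[2])>15: break
for n in("top","scene"): cv2.imwrite(f"pics/{n}2.png",robot.grab_frame(n))
```

```text
False [ 0.448  -0.0192  0.0742]
0.07 0.07034271171930108 [-0.9705  0.095   0.2476] 4.825
0.06 0.060342306613187215 [-2.363  -0.0131  5.4565] 5.0917
0.052 0.05201138304934252 [-3.003   0.3853 10.0367] 5.3417
0.044 0.04408132709151772 [-3.2478  0.2722 12.7736] 5.5917
0.038 0.03827587508452551 [-2.65    1.062  14.2734] 5.825
0.034 0.03454514334629285 [-3.4966  0.729  17.1581] 6.0417
```

Run:
```python
from h import *
np.set_printoptions(precision=4,suppress=True)
robot.set_gripper(0.0);o=robot.observe();print(o["gripper_width"],o["ft_force"],o["time"])
p=o["tool_pos"]
robot.line_to([p[0],p[1],.17],.06);robot.pause(.3)
o=robot.observe();print(o["gripper_width"],o["ft_force"],o["time"],o["tool_pos"],o["tcp_rot"])
for n in("top","scene"): cv2.imwrite(f"pics/{n}3.png",robot.grab_frame(n))
a=cv2.resize(cv2.imread("pics/scene3.png")[130:280,160:360],None,fx=3,fy=3,interpolation=2)
b=cv2.resize(cv2.imread("pics/top3.png")[150:300,250:370],None,fx=3,fy=3,interpolation=2)[:450,:200*3]
cv2.imwrite("pics/c3.png",np.hstack([a,b])[:, :800] if a.shape[1]+b.shape[1]<=800 else cv2.resize(np.hstack([a,b]),(800,int(450*800/(a.shape[1]+b.shape[1])))))
```

```text
0.0322375493308143 [-3.2114  0.6258 19.4178] 6.3583
0.0314265847169001 [-0.2111  0.381  -2.7675] 8.4167 [ 0.449  -0.0195  0.1699] [179.9989  -0.0116 165.7977]
```

View pics/c3.png

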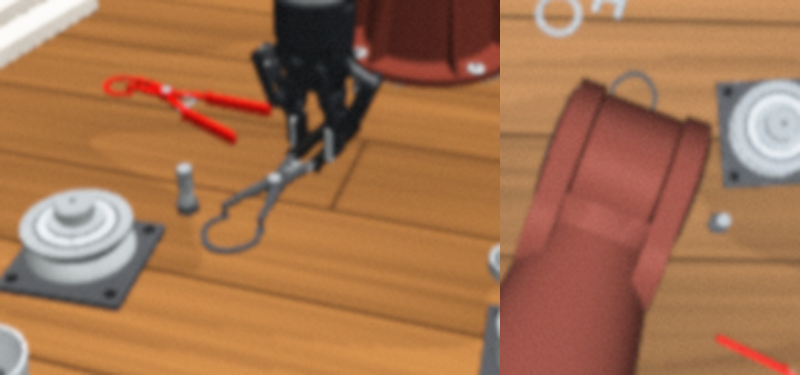

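The pliers are lifted and held with the ring spread: weight about 2.8 N, ring at crop (235,230). The pliers point clear of the bolt. I'll move to hover over the bare stub with a -90° heading and measure there.

Run:
```python
from h import *
np.set_printoptions(precision=4,suppress=True)
robot.move_pose([.564,-.083,.19],[180,0,90]);robot.pause(.3)
o=robot.observe();print(o["gripper_width"],o["ft_force"],o["time"],o["tool_pos"],o["tcp_rot"],o["q"])
ims=[]
for n in("top","scene"):
    im=robot.grab_frame(n);cv2.imwrite(f"pics/{n}4.png",im)
    c=proj(n,[.564,-.226,.1]).astype(int);print(n,c-[40,45])
    ims.append(cv2.resize(im[c[1]-45:c[1]+45,c[0]-40:c[0]+40],None,fx=5,fy=5,interpolation=2))
cv2.imwrite("pics/c4.png",np.hstack(ims))
```

```text
0.031734154761415355 [-0.4646 -0.5228 -2.813 ] 9.9917 [ 0.5639 -0.0829  0.1901] [179.992    0.0036  90.0303] [-21.5021   1.2837 -11.122   77.5856  -0.0004  68.4676]
top [323 152]
scene [148 156]
```

View pics/c4.png

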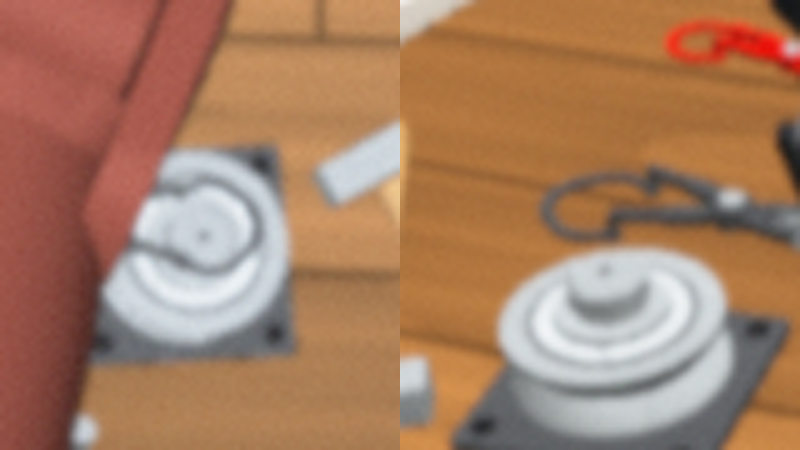

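The top crop shows the spread ring around and slightly above the bare stub's dot at (205,237). The scene crop shows the ring above the stub, with its pivot at (733,198). I'll fit the ring in both views relative to the stub in each, and check the tilt.

```bash
cat > ring.py <<'E'
from h import *
from scipy.optimize import least_squares
def ringpts(n,im,box,th):
    x0,y0,x1,y1=box; g=im[y0:y1,x0:x1].astype(int); m=(g.max(2)<th)&(g.max(2)-g.min(2)<40)
    return np.argwhere(m)[:,::-1]+[x0,y0]
def fit(n,pts,z,c0,keep):
    w=np.array([plane(n,p,z)[:2] for p in pts]); w=w[keep(w)]
    s=least_squares(lambda v:np.hypot(*(w-v[:2]).T)-v[2],[*c0,.024],loss="soft_l1",f_scale=.001)
    return s.x,len(w),np.sqrt(np.mean(s.fun**2))
E
python3 - <<'E'
from ring import *
np.set_printoptions(precision=4,suppress=True)
T=cv2.imread("pics/top4.png");S=cv2.imread("pics/scene4.png")
pt=ringpts("top",T,(349,186,378,208),125); ps=ringpts("scene",S,(175,188,194,206),105)
v=np.zeros((420,560),np.uint8)
for P in(pt,ps): v[P[:,1],P[:,0]]=255
st=plane("top",(363.4,199),.076)[:2]; ss=plane("scene",(188.8,210.3),.076)[:2]
for z in(.105,.11,.115,.12,.125):
    k=lambda w:(w[:,1]<-.215+0*w[:,0])
    a,b=fit("top",pt,z,[.565,-.225],k),fit("scene",ps,z,[.565,-.225],k)
    print(z,"top",a[0],a[1:],"rel",a[0][:2]-st,"| scene",b[0],b[1:],"rel",b[0][:2]-ss)
o,d=ray("scene",(214.6,195.6));
for y in(-.15,-.155): print("pivot",o+d*(y-o[1])/d[1])
aa=np.hstack([cv2.resize(I,None,fx=8,fy=8,interpolation=0) for I in(np.dstack([v]*3)[180:215,345:385]//3+T[180:215,345:385]//2,np.dstack([v]*3)[180:215,170:210]//3+S[180:215,170:210]//2)])
cv2.imwrite("pics/c5.png",aa)
E
```

```text
0.105 top [ 0.592  -0.2602  0.0045] (6, np.float64(0.0012139485489108882)) rel [ 0.0289 -0.0289] | scene [ 0.5679 -0.2357  0.0184] (18, np.float64(0.0021509362415290277)) rel [ 0.0012 -0.0077]
0.11 top [ 0.5911 -0.2591  0.0044] (6, np.float64(0.0012090588257398383)) rel [ 0.0279 -0.0278] | scene [ 0.5716 -0.2325  0.0172] (10, np.float64(0.0014292566846212463)) rel [ 0.005  -0.0046]
0.115 top [ 0.5901 -0.258   0.0044] (6, np.float64(0.0012041690908786804)) rel [ 0.0269 -0.0266] | scene [ 0.5686 -0.2324  0.0173] (3, np.float64(2.4094603441925703e-15)) rel [ 0.0019 -0.0044]
0.12 top [ 0.5891 -0.2568  0.0044] (6, np.float64(0.0011992794514201516)) rel [ 0.0259 -0.0255] | scene [ 0.5661 -0.2258  0.0253] (1, np.float64(4.803448739459926e-09)) rel [-0.0006  0.0022]
0.125 top [ 0.5881 -0.2557  0.0044] (6, np.float64(0.001194389798035467)) rel [ 0.0249 -0.0244] | scene [ 0.5678 -0.2261  0.027 ] (1, np.float64(8.608908211305e-09)) rel [0.0012 0.0019]
pivot [ 0.5695 -0.15    0.1358]
pivot [ 0.5608 -0.155   0.1293]
```

View pics/c5.png

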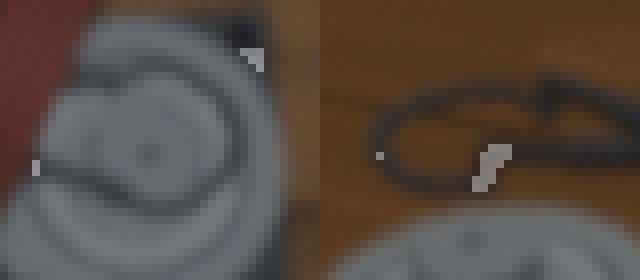

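Run:
```python
from ring import *
np.set_printoptions(precision=4,suppress=True)
T=cv2.imread("pics/top4.png");S=cv2.imread("pics/scene4.png")
tc=np.array([365.3,196.6])
bh=cv2.morphologyEx(cv2.cvtColor(T,6),cv2.MORPH_BLACKHAT,np.ones((7,7)))
P=np.argwhere(bh>22)[:,::-1]; r=np.hypot(*(P-tc).T); pt=P[(abs(r-9.2)<2)&(P[:,0]>360)]
g=S.astype(int);sat=(g.max(2)-g.min(2))/(g.max(2)+1)
x,y=np.meshgrid(np.arange(560),np.arange(420))
m=(sat<.5)&(x>173)&(x<190)&(y>187)&(y<205.5); ps=np.argwhere(m)[:,::-1]
v=np.zeros((420,560,3),np.uint8)
for Q in(pt,ps): v[Q[:,1],Q[:,0]]=[0,0,255]
print(len(pt),len(ps))
st=plane("top",(363.4,198.7),.076)[:2]; ss=plane("scene",(188.8,210.3),.076)[:2]
print(st,ss)
k=lambda w:w[:,0]>-9
for z in(.105,.11,.115,.12,.125,.13):
    a,b=fit("top",pt,z,[.565,-.225],k),fit("scene",ps,z,[.565,-.225],k)
    print(z,"top",a[0],a[2],"rel",a[0][:2]-st,"| scene",b[0],b[2],"rel",b[0][:2]-ss)
cv2.imwrite("pics/c6.png",np.hstack([cv2.resize(I,None,fx=8,fy=8,interpolation=0) for I in((v//2+T//2)[180:215,345:385],(v//2+S//2)[180:215,165:210])]))
```

```text
108 102
[ 0.5641 -0.2313] [ 0.5667 -0.228 ]
0.105 top [ 0.5655 -0.2299  0.0258] 0.002578700498194199 rel [0.0014 0.0014] | scene [ 0.5516 -0.2334  0.0264] 0.00431484166656409 rel [-0.015  -0.0054]
0.11 top [ 0.5646 -0.2289  0.0257] 0.0025684133460504026 rel [0.0005 0.0024] | scene [ 0.558  -0.229   0.0262] 0.00427469183095673 rel [-0.0086 -0.001 ]
0.115 top [ 0.5637 -0.2279  0.0256] 0.002558126385289299 rel [-0.0004  0.0034] | scene [ 0.5644 -0.2246  0.0259] 0.004234554002622572 rel [-0.0022  0.0034]
0.12 top [ 0.5628 -0.2269  0.0255] 0.0025478390708967113 rel [-0.0013  0.0045] | scene [ 0.5708 -0.2202  0.0257] 0.004194413786089023 rel [0.0041 0.0077]
0.125 top [ 0.5619 -0.2259  0.0254] 0.0025375522006585846 rel [-0.0021  0.0055] | scene [ 0.5772 -0.2159  0.0254] 0.004154272121114609 rel [0.0105 0.0121]
0.13 top [ 0.561  -0.2248  0.0253] 0.0025272652233353813 rel [-0.003   0.0065] | scene [ 0.5836 -0.2115  0.0252] 0.004114133034113122 rel [0.0169 0.0165]
```

View pics/c6.png

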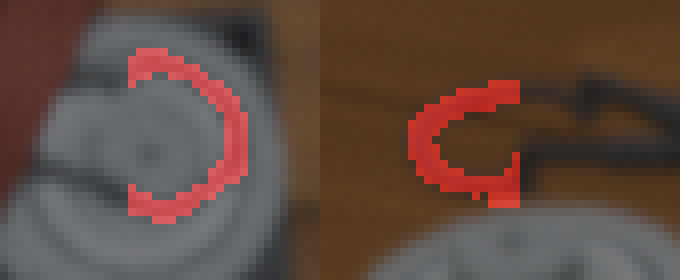

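Both views agree at ring z≈0.116 m, which makes the pliers level. The ring is about 0.7 mm in -x and 3.8 mm in +y off the stub axis. I'll correct that, lower to about 4 mm above the stub and remeasure.

Run:
```python
from ring import *
np.set_printoptions(precision=4,suppress=True)
robot.line_to([.5647,-.0867,.19],.05);robot.line_to([.5647,-.0867,.155],.06,guard=8);robot.pause(.2)
o=robot.observe();print(o["time"],o["tool_pos"],o["ft_force"],o["tcp_rot"])
T=robot.grab_frame("top");S=robot.grab_frame("scene");cv2.imwrite("pics/top5.png",T);cv2.imwrite("pics/scene5.png",S)
tc=proj("top",[.5635,-.2310,.0815]);print(tc)
bh=cv2.morphologyEx(cv2.cvtColor(T,6),cv2.MORPH_BLACKHAT,np.ones((7,7)))
P=np.argwhere(bh>22)[:,::-1]; r=np.hypot(*(P-tc).T); pt=P[(abs(r-9.2)<2.2)&(P[:,0]>tc[0]-5)]
st=plane("top",(363.4,198.7),.076)[:2]
a=fit("top",pt,.0815,[.565,-.225],lambda w:w[:,0]>-9);print(len(pt),a[0],a[2],a[0][:2]-st)
c=tc.astype(int);d=proj("scene",[.5667,-.228,.078]).astype(int);print(c-[20,22],d-[25,28])
A=cv2.resize(T[c[1]-22:c[1]+23,c[0]-20:c[0]+20],(400,450),interpolation=2);B=cv2.resize(S[d[1]-28:d[1]+17,d[0]-20:d[0]+20],(400,450),interpolation=2)
cv2.imwrite("pics/c7.png",np.hstack([A,B]))
```

```text
11.275 [ 0.5649 -0.0868  0.1555] [ 0.6538  0.3624 -2.5974] [179.9606   0.0168  89.9992]
[363.6648 198.5748]
108 [ 0.5637 -0.2326  0.0246] 0.0026804707575043387 [-0.0004 -0.0013]
[343 176] [163 181]
```

View pics/c7.png

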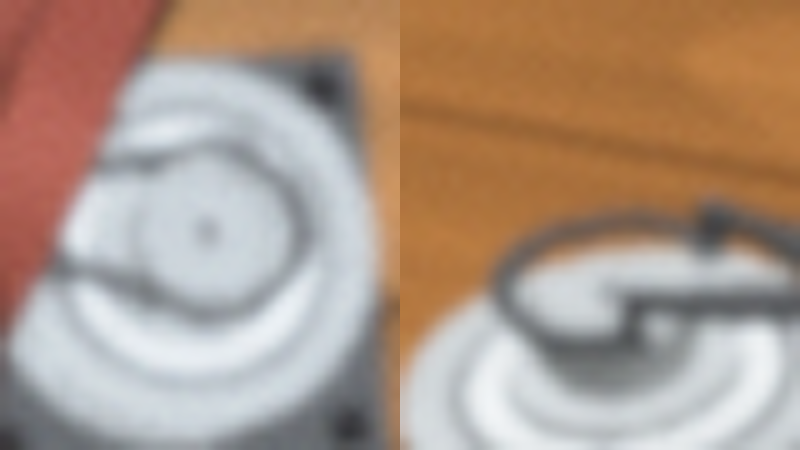

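The ring is centred in x. It sits about 1.3–1.6 mm too far in -y and just above the stub. I'll shift +1.5 mm in y and descend slowly under guard.

Run:
```python
from h import *
np.set_printoptions(precision=4,suppress=True)
x,y=.5650,-.0852
robot.line_to([x,y,.155],.03);robot.pause(.2)
f0=robot.observe()["ft_force"]
for z in(.150,.145,.140,.136,.133,.131,.129,.127):
    h=robot.line_to([x,y,z],.02,guard=7);o=robot.observe();f=o["ft_force"]-f0
    print(z,h,o["tool_pos"],f,o["torque"],round(o["time"],2))
    if h or np.linalg.norm(f)>6: break
for n in("top","scene"): cv2.imwrite(f"pics/{n}6.png",robot.grab_frame(n))
```

```text
0.15 False [ 0.5649 -0.0852  0.1497] [-0.7517  1.586  -0.1035] [ 0.0962  0.017  -0.03  ] 12.22
0.145 False [ 0.5649 -0.0851  0.1448] [-1.2684  1.2427  0.4079] [ 0.0946  0.0022 -0.0473] 12.62
0.14 False [ 0.5649 -0.0852  0.1398] [-0.3601  1.1058  0.7586] [0.1518 0.0467 0.0474] 13.03
0.136 False [ 0.5649 -0.0852  0.1358] [-0.1671  0.3782 -0.4391] [ 0.107   0.0536 -0.0184] 13.38
0.133 False [ 0.565  -0.0852  0.133 ] [-0.1703  0.7406  1.2283] [-0.0827 -0.0352  0.0286] 13.68
0.131 False [ 0.5652 -0.0853  0.1312] [0.3099 2.0588 2.9881] [-0.1159 -0.018   0.041 ] 13.93
0.129 False [ 0.5652 -0.0852  0.1293] [0.97   2.1223 4.7646] [-0.1445 -0.0612 -0.0529] 14.18
0.127 False [ 0.5651 -0.0851  0.1269] [1.1736 2.6674 4.9064] [-0.0121 -0.2539  0.1103] 14.43
```

Run:
```python
from h import *
T=cv2.imread("pics/top6.png");S=cv2.imread("pics/scene6.png")
A=cv2.resize(T[176:221,343:383],(400,450),interpolation=2);B=cv2.resize(S[178:228,163:213],(450,450),interpolation=2)[:,:400]
cv2.imwrite("pics/c8.png",np.hstack([A,B]))
```

```text
(no output)
```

View pics/c8.png

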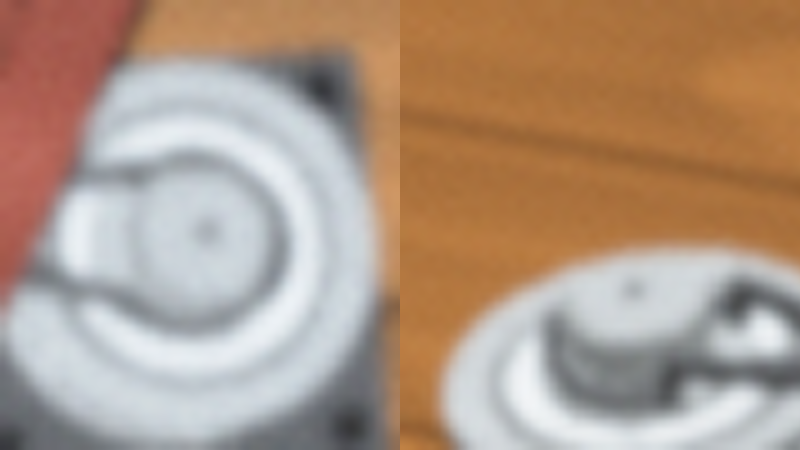

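The ring is down around the stub on the washer in both views, with the stub's dot well inside it. The TCP went about 4 mm past first contact, so the pliers may be pitched by about 0.03 rad. I'll ease back a little, watching that the ring keeps bearing on the washer.

Run:
```python
from h import *
np.set_printoptions(precision=4,suppress=True)
robot.pause(.3);x,y=.565,-.0852
for z in(.127,.128,.129,.130):
    robot.line_to([x,y,z],.01);robot.pause(.3);o=robot.observe()
    print(z,o["tool_pos"],o["ft_force"],o["torque"],o["gripper_width"],round(o["time"],2))
    if o["ft_force"][2]<0.5: break
for n in("top","scene"): cv2.imwrite(f"pics/{n}7.png",robot.grab_frame(n))
T=cv2.imread("pics/top7.png");S=cv2.imread("pics/scene7.png")
A=cv2.resize(T[176:221,343:383],(350,394),interpolation=2);B=cv2.resize(S[168:228,163:231],(447,394),interpolation=2)
cv2.imwrite("pics/c9.png",np.hstack([A,B]))
```

```text
0.127 [ 0.565  -0.0852  0.127 ] [2.9726 1.5982 0.5523] [ 0.0086 -0.3089  0.2521] 0.03177924854734249 15.38
0.128 [ 0.5649 -0.0852  0.1279] [1.3622 0.2786 0.1343] [-0.1295 -0.3302  0.1342] 0.03154163391061433 15.93
```

View pics/c9.png

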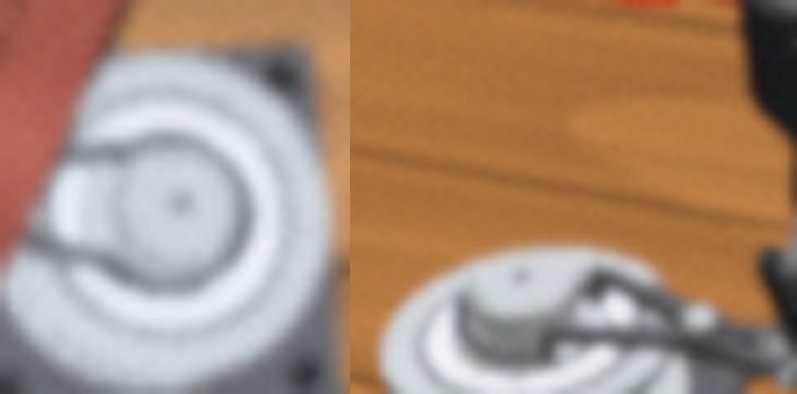

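Contact is now about 3 N: the vertical reading is +0.1 N against -2.7 N hanging free. The ring encloses the stub low at the washer, still spread and held, so I'm handing in.

Run:
```python
from plant import robot
robot.job_done();print(robot.observe()["time"])
```

```text
the job is handed in; nothing more can be done
the job is handed in; nothing more can be done
```

I gripped the black-handled pliers and squeezed the handles until they stopped closing. I then lowered the spread ring over the bare wheel's stub (the right-hand one in the top view) onto its washer. I handed in there, at about 16 s, with the handles still squeezed.

**Last checks:**
- **Ring position:** both views show the ring low around the stub at the washer. The stub limits any offset to about 1.5 mm.
- **Force on the wheel:** the pliers bear on the wheel with about 3 N. The highest reading during the descent was about 5 N.

**What disagreed or went unmeasured:**
- **Tilt:** the arm went about 4 mm lower than the level height I had worked out, and I eased back 1 mm. I estimate 0.02–0.03 rad of tilt, not measured directly.
- **Handle width:** the gripper read 31–32 mm, not the nominal 36 mm at the stop. The ring was visibly spread and went over the stub, so I put this down to the pads or an offset in the reading.
- **Camera agreement:** the two cameras differed by about 4 mm on the stub's absolute position, so I aligned the ring to the stub within each picture instead.
- **Other things on the bench:** I didn't compare their positions before and after. The path was chosen clear of them, and no unexpected contact force showed in the readings I took.

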